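# Clamp the sheet in the guillotine through the guard windows

### The job

Clamp the brass sheet in the bench guillotine: reach with the fingertips down through each of the two windows in the yellow guard and press that hold-down lever's red paddle fully down to its stop, so that both levers stay down, either one first. Do not touch the guard or the edges of its windows, and do not shift the sheet. Nothing is to be picked up: leave everything else on the bench where it is, and draw the fingers back out when both levers are down.

Things in the scene. Friction and masses are not known exactly. Their poses are not given: they have to be found in the camera images.
- shear: Bench guillotine, fixed: dark cast side frames, steel bed (top 85 mm above the bench), 400 mm wide. Origin: its underside, under mid-bed; x from the robot's side to its rear, y to the robot's left, z up. Blade beam behind the guard, local x +22 to +50 mm, top 151 mm above the bench; thin hand lever parked back at its right, local x +60 to +200, y -200, up to 325 mm high.
- guard: The guillotine's fixed guard: folded yellow steel sheet 3 mm thick, flat top 149 mm above the bench, local x -127 to +20 mm, y -154 to +154, with a front apron down to 14 mm above the bed. Two rectangular windows with black edge trim (1.5 mm proud) open straight up in its top; no other opening leads to the levers. Origin and axes as shear.
- window_left (a point): Centre of the left-hand (+y) guard window, in the plane of the guard's top face (149 mm above the bench). Clear opening inside the trim: 73 mm along the guard's x, 81 mm along its y. Axes as the guillotine's.
- window_right (a point): The same for the right-hand (-y) guard window, 150 mm from the left one.
- paddle_left (a point): Centre of the top of the red paddle (26 mm along the lever, 34 wide, 12 thick) on the left hold-down lever, under the middle of the left window. Pivot: along the guillotine's y, 55 mm behind the paddle (+x), 118 mm above the bench. The paddle's top is about 9 mm below the guard's top when fully up, 33 mm below it (116 mm above the bench) when fully down; push straight down.
- paddle_right (a point): The same for the right-hand hold-down lever, below the middle of the right window.
- clamp_left (a joint): Angle of the left-hand hold-down lever: 0 rad fully up (foot off the sheet), 0.45 rad fully down against its stop (sheet clamped). Stiff: it takes about 5 to 6 N on the paddle to move, and stays where it is left. May start a little below fully up.
- clamp_right (a joint): The same for the right-hand hold-down lever.
- sheet: Loose brass sheet, 200 mm (x) by 220 mm (y) by 2 mm, 0.5 to 1 kg, lying on the bed squared to the fence, its rear part under the guard and both clamping feet. Origin at the centre of its underside.
- offcut: Loose brass offcut 26 x 40 x 4 mm, lying on the bed in front of the guard, right of the sheet. Origin at the centre of its underside.
- jar: Loose glass jar with a steel lid, 64 mm across, 75 mm high, on the bench left of the guillotine. Origin at the centre of its underside.
- oiler: Loose copper oil can, 54 mm across, 120 mm high to its thin spout, on the bench right of the guillotine. Origin at the centre of its underside.
- mug: Loose white mug, 80 mm across, 95 mm high, on the right of the bench. Origin at the centre of its underside.
- hammer: Loose hammer, about 280 mm long, lying on the left of the bench.
- pliers: Loose pliers with yellow grips, about 150 mm long, 12 mm high, lying on the bench at the left front corner of the guillotine. Origin at the joint, underside.
- charcoal: Loose charcoal soldering block 90 x 55 x 30 mm on the pale soldering board at the right of the bench. Origin at the centre of its underside.

How it is judged (in metres and radians):
At the end, for the whole second after the job is handed in: Both hold-down levers rest fully down (each joint above 0.39 rad of 0.45), the brass sheet within 6 mm of where it lay, every other loose thing within 20 mm of where it stood, and the robot clear of everything (value of joint each of clamp_left, clamp_right above 0.39 rad and velocity of joint each of clamp_left, clamp_right below 0.05 rad/s and distance of sheet from where it was at the start of the episode below 0.006 m and distance of each of offcut, jar, oiler, mug, hammer, pliers, charcoal from where it was at the start of the episode below 0.02 m); the robot touches nothing.
It fails at once if the guard was touched (contact force between any of the fingers, the arm and guard above 0.2 N).
It fails at once if the brass sheet was shifted or lifted (over 6 mm) (distance of sheet from where it was at the start of the episode above 0.006 m).
It fails at once if another loose thing was picked up or knocked (moved over 20 mm) (distance of any of offcut, jar, oiler, mug, hammer, pliers, charcoal from where it was at the start of the episode above 0.02 m).
It also fails if it takes over 35 s, if anything falls off the work surface, if the arm or the gripper's body presses on something with over 40 N, if the wrist force passes 120 N, or if a joint passes its speed limit or range.

### The arm

A 7-joint arm with a two-finger parallel gripper is mounted at the origin on the work surface. World frame = base frame: x ahead of the robot, y to its left, z up, the work surface at z = 0. Lengths are in m, angles in degrees, forces in N, time in s.
With the tool pointing down it reaches from about 0.425 to 0.875 m from the base axis. Payload 8.4 kg.
Tool frame: the origin (TCP) lies on the centre line of the jaws, within the pads' length; the fingertips stand env.tips_ahead ahead of it and the grasp point (between the pads) lies 8 mm behind it (env.tips_ahead is the distance from the TCP to the fingertips, in m); z points along the fingers, y is the direction in which the jaws open and shut (so a half turn about z gives the same grasp; the last joint's range is limited). The gripper opens to 85 mm and grips with 20 to 120 N. Pads are 22 mm wide; open, the fingers measure 114 mm over their backs; the gripper's body (76 mm by 85 mm) begins 54 mm behind the grasp point. The pads swing forward as they close: fully open they stand 13 mm farther back than shut.
Start: joints at [59.462, 19.091, 2.286, 83.961, -0.768, 76.965, -3.352], TCP at [0.273, -0.59, 0.242] pointing down, gripper open.
Joint ranges: [-147.57, 147.57], [-21.85, 119.76], [-74.77, 79.35], [14.55, 137.4], [-85.83, 265.84], [4.83, 119.75], [-152.11, 152.11]. Speed limits (degrees/s): [127.2, 127.2, 159.86, 159.86, 180, 180, 180].

### API

Orientations are given as [roll, pitch, yaw] about the fixed x, y, z axes, in that order (R = Rz(yaw) Ry(pitch) Rx(roll)).
In Python, from station import readout, imaging, workorder, env gives the robot as it stands.
- The arm moves only by the tool carry_out, never from a script. Its argument "commands" is a list of rows, each a list of 5 numbers: the shift along the tool's x, y, z in units of 40 mm (1.0 is 40 mm), then the turn about the tool's z in units of 5 degrees (1.0 is 5 degrees), then the closure in counts, from 0 (fully open) to 255 (shut). A call has exactly 5 rows; each row is the pose to reach, as a shift and turn from the pose commanded when the call began, along the tool's axes at that moment; what a row does not reach only later rows make up. A row lasts 1/8 s, in which the tool goes at most 62.5 mm and 10.7 degrees, less where a joint would pass 70% of its speed; a pose out of reach is approached as far as the arm can. A call with a gripper value outside its range is refused whole. The fingers move at their own pace and stop on an object; the grip force is fixed at half the most. Time passes only in rows, so rows that repeat a pose let the fingers close, or fill a call up. It gives the time, the measured TCP pose, the force and the opening at its end, in the units of the state.
- readout.sense(): the state, without advancing time (a new reading comes with each control period).
- imaging.capture(name): name is "side" or "top" or "wrist"; returns (picture, depth): 400x640x3 uint8, blue, green, red; 400x640 float32, m along the optical axis (not along the pixel's ray), 0 where there is no reading.
- imaging.camera_info(name): a dict with "fx", "fy", "cx", "cy" (pixels), "camera_from_world" (4x4, takes a point from world to camera coordinates); the wrist camera has in their place "T_tool_cam" (4x4, takes a point from camera to tool coordinates, whose origin is the TCP and whose axes are the flange's). Camera axes: x right, y up, looking along -z (the intrinsics and any distortion apply to the point x, -y, -z); pixel columns grow to the right and rows downward; lengths in m; the calibration is good to about 2 mm. A picture is of the moment at which its call begins: read the wrist's pose just before it. camera_info takes no time and is no camera call.
- workorder.sign_off(): hands the job in, once; it reports no verdict.
Trained networks look in the newest picture that a camera, given by its name, has taken for a name from the list of things; names that differ only in an ending like _2 or _b are one class to them, and where a whole thing is asked for, a point or a joint stands for the part that bears it (a point fixed in the world has none). Each returns a list of dicts, best first, with "conf" (0 to 1); they miss things now and then, are a little off and sometimes report something else, mostly with a low value. They report only what shows in the picture. A call takes as long as a camera call.
- imaging.boxes_of(camera, name): "xyz" ([x, y, z] in m, in world coordinates, good to about 4 mm: the middle of the surface that is visible of it).
- imaging.tip_of(camera, name): "xyz" ([x, y, z] in m, in world coordinates, good to about 4 mm: a listed point, or the origin of a listed thing).
The state is a dict: "time": time; "qpos": joint angles; "joint_vel": joint speeds; "tau": joint torques, N m; "ee_pos": TCP position; "ee_rot": TCP orientation; "wrist_force": force on the tool from outside, world axes, zero at the start; "wrist_torque": the same for the moment, N m; "finger_gap": opening from 0.0 (shut) to 1.0 (fully open).
Only numpy, scipy, OpenCV 4.12 (cv2) and the standard library are available. Lean on these libraries where they do the work, as an engineer would, in place of code of your own. Each camera call takes 0.05 s, during which the arm holds its last target.

## Working session

There is one attempt and no reset: what is moved stays moved. The work goes in short steps, Python scripts to look and compute and a tool call to move; the robot and the scene stay as the last step left them, time stands still between calls to the robot, and variables do not carry over. Pictures are saved under pics/ and viewed, and the job is handed in when it is done.

Besides the shell and the picture viewer there is one more tool, called after ">>>" as a command line: name --pt "numbers of a row" for each row, then --argument value for the rest. carry_out: Moves the arm, as the interface text tells. Its arguments: {"type":"object","properties":{"commands":{"type":"array","items":{"type":"array","items":{"type":"number"}}}},"required":["commands"]}

```bash
mkdir -p pics; ls
python3 - <<'E'
from station import readout, imaging, workorder, env
import cv2,numpy as np
s=readout.sense()
print(s['time'],s['ee_pos'],s['ee_rot'],s['finger_gap'],s['wrist_force'],env.tips_ahead)
for c in ['top','side']:
    p,d=imaging.capture(c); cv2.imwrite(f'pics/{c}0.png',p); np.save(f'pics/{c}0d.npy',d)
    for n in ['window_left','window_right','paddle_left','paddle_right','shear','guard']:
        r=imaging.tip_of(c,n); print(c,n,[(np.round(q['xyz'],4).tolist(),round(q['conf'],2)) for q in r[:2]])
print(imaging.camera_info('top'))
print(readout.sense()['time'])
E
```

```text
pics
0.0 [ 0.27301361 -0.58938201  0.24140018] [-1.79905234e+02  6.11310957e-03  2.48560051e+01] 0.9967282429094988 [-0.16421613  0.73211394  0.26009557] 0.011
top window_left [([0.5543, 0.1966, 0.1508], 0.62)]
top window_right [([0.5281, 0.0517, 0.1504], 0.85)]
top paddle_left [([0.5613, 0.198, 0.137], 0.62)]
top paddle_right [([0.5579, 0.1959, 0.1507], 0.68), ([0.5272, 0.0471, 0.1363], 0.44)]
top shear [([0.6095, 0.1129, 0.0007], 0.63), ([0.4432, 0.4057, 0.0037], 0.59)]
top guard [([0.6072, 0.1108, -0.0049], 0.56)]
side window_left [([0.5578, 0.1925, 0.1503], 0.64)]
side window_right [([0.523, 0.0481, 0.1515], 0.71)]
side paddle_left []
side paddle_right [([0.533, 0.0498, 0.1405], 0.58)]
side shear [([0.6075, 0.1132, -0.0032], 0.63)]
side guard [([0.6078, 0.1117, 0.0016], 0.77), ([0.4296, 0.0149, 0.0847], 0.23)]
{'fx': 431.9254177006069, 'fy': 431.9254177006069, 'cx': 320.47951778964904, 'cy': 200.292587098924, 'camera_from_world': array([[-0.02084685, -0.99971987, -0.01120637,  0.01285393],
       [ 0.98496006, -0.02245944,  0.17131626, -0.48561622],
       [-0.17151996, -0.00746642,  0.98515235, -1.32095407],
       [ 0.        ,  0.        ,  0.        ,  1.        ]])}
0.7
```

View pics/top0.png

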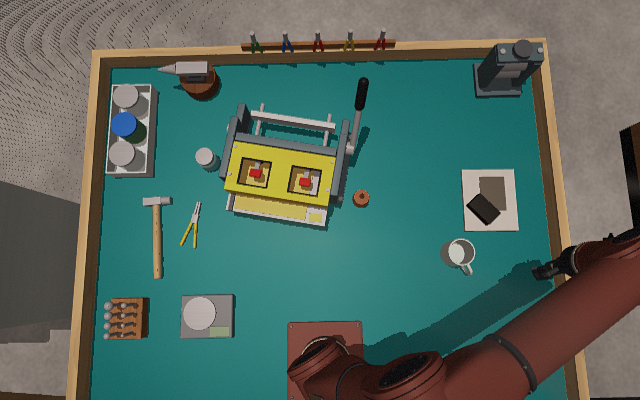

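View pics/side0.png

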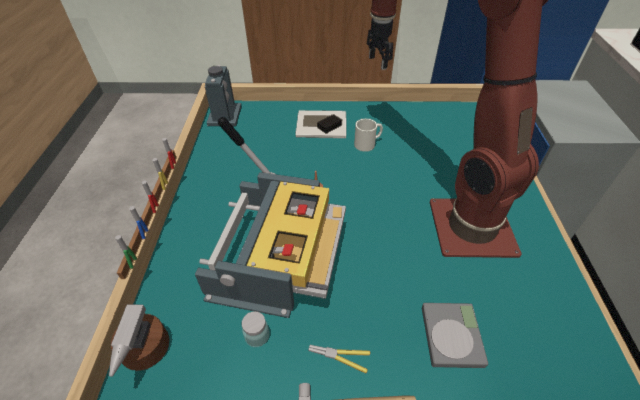

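```bash
cat > h.py <<'E'
from station import readout, imaging, workorder, env
import cv2,numpy as np
from scipy.spatial.transform import Rotation as Ro
def T():
    s=readout.sense(); M=np.eye(4); M[:3,:3]=Ro.from_euler('xyz',s['ee_rot'],degrees=True).as_matrix(); M[:3,3]=s['ee_pos']; return M
def rel(p,yaw=None):
    M=T(); d=M[:3,:3].T@(np.array(p)-M[:3,3])/0.04
    cy=readout.sense()['ee_rot'][2]
    t=0 if yaw is None else -(((yaw-cy)+180)%360-180)/5
    return np.round(d,3),round(t,2)
E
python3 - <<'E'
from h import *
print(rel([0.46,-0.1,0.30],-11.5)); print(rel([0.46,-0.3,0.30]))
print(np.round(imaging.camera_info('wrist')['T_tool_cam'],4))
E
```

```text
(array([ 9.384, -9.148, -1.442]), np.float64(7.27))
(array([ 7.283, -4.611, -1.442]), 0)
[[-1.000e-04  9.471e-01  3.209e-01  8.310e-02]
 [ 1.000e+00 -2.000e-04  1.000e-03 -4.000e-04]
 [ 1.000e-03  3.209e-01 -9.471e-01 -1.316e-01]
 [ 0.000e+00  0.000e+00  0.000e+00  1.000e+00]]
```

>>> carry_out --pt "0.9 -0.7 -0.5 0.8 255" --pt "1.9 -1.6 -1.0 1.6 255" --pt "2.9 -2.6 -1.4 2.4 255" --pt "3.9 -3.7 -1.4 3.2 255" --pt "4.9 -4.8 -1.4 4.0 255"

```text
time: 1.32
ee_pos: [0.3708, -0.3313, 0.2988]
ee_rot: [180.0, -0.0, 4.7]
wrist_force: [0.2, 0.6, -0.4]
finger_gap: 0.001
```

Run:
```python
from h import *
s=readout.sense();print(s['time'],s['ee_pos'],s['ee_rot'],s['qpos'])
print(rel([0.49,-0.08,0.30],-11.5)); print(rel([0.54,0.12,0.30],-11.5))
```

```text
1.325 [ 0.37084192 -0.33134898  0.29877791] [ 1.79951270e+02 -4.36259400e-02  4.72499289e+00] [ 4.27986058e+01  1.38593542e-01 -6.14853090e+00  9.93907960e+01
  2.28952170e-02  8.04064618e+01 -4.86287274e+01]
(array([ 3.486, -6.017, -0.033]), np.float64(3.24))
(array([  5.144, -10.897,  -0.036]), np.float64(3.24))
```

>>> carry_out --pt "0.6 -1.1 0 0.7 255" --pt "1.2 -2.2 0 1.4 255" --pt "1.8 -3.3 0 2.1 255" --pt "2.4 -4.4 0 2.7 255" --pt "3.0 -5.5 0 3.2 255"

```text
time: 1.95
ee_pos: [0.4717, -0.1023, 0.2987]
ee_rot: [180.0, -0.0, -11.2]
wrist_force: [0.3, -0.3, 0.4]
finger_gap: 0.002
```

Run:
```python
from h import *
s=readout.sense();print(s['time'],s['ee_pos'],s['ee_rot'],s['qpos'])
print(rel([0.52,0.12,0.30],-11.5))
```

```text
1.95 [ 0.47173956 -0.10226881  0.29866188] [ 1.79990186e+02 -4.54983564e-02 -1.12449567e+01] [ 28.99110633  -0.92806914 -21.58729425 100.41385447  -0.3332659
  80.40454761 -93.78328584]
(array([ 0.1  , -5.685, -0.034]), np.float64(0.05))
```

>>> carry_out --pt "0 -1.3 0 0 255" --pt "0 -2.7 0 0 255" --pt "0 -4.1 0 0 255" --pt "0 -5.3 0 0 255" --pt "0 -5.7 0 0 255"

```text
time: 2.58
ee_pos: [0.5152, 0.1233, 0.2985]
ee_rot: [-179.9, 0.0, -10.9]
wrist_force: [0.8, -0.5, 0.1]
finger_gap: 0.001
```

Run:
```python
from h import *
s=readout.sense();print(s['time'],s['ee_pos'],s['ee_rot'],s['joint_vel'])
M=T();p,d=imaging.capture('wrist'); cv2.imwrite('pics/w1.png',p); np.savez('pics/w1.npz',p=p,d=d,M=M)
i=imaging.camera_info('wrist'); print(i)
for n in ['window_left','window_right','paddle_left','paddle_right']:
    r=imaging.tip_of('wrist',n); print(n,[(np.round(q['xyz'],4).tolist(),round(q['conf'],2)) for q in r[:2]])
```

```text
2.575 [0.51515579 0.12326995 0.29848338] [-1.79935259e+02  9.35815539e-04 -1.09020130e+01] [ -8.07218024   6.80622472  -3.1447483   -5.96173533   5.30917398
   1.30598534 -14.14928639]
{'fx': 319.87723240418933, 'fy': 319.87723240418933, 'cx': 321.52797171212023, 'cy': 203.16497283778406, 'T_tool_cam': array([[-1.21393976e-04,  9.46947058e-01,  3.21389570e-01,
         8.27302595e-02],
       [ 9.99999797e-01, -8.59532331e-05,  6.30969802e-04,
        -6.15375303e-04],
       [ 6.25119470e-04,  3.21389581e-01, -9.46946855e-01,
        -1.31622391e-01],
       [ 0.00000000e+00,  0.00000000e+00,  0.00000000e+00,
         1.00000000e+00]])}
window_left []
window_right []
paddle_left [([0.5604, 0.1975, 0.1438], 0.71)]
paddle_right [([0.5314, 0.0461, 0.129], 0.76)]
```

View pics/w1.png

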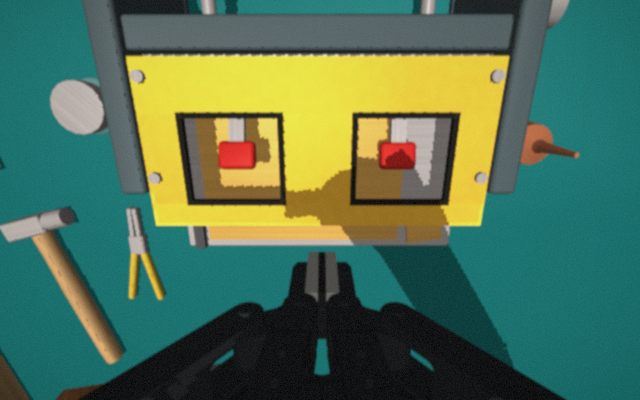

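```bash
cat > win.py <<'E'
from h import *
def run(tag,z=0.149):
    s=readout.sense();print(s['time'],s['ee_pos'],s['ee_rot'],'v',np.abs(s['joint_vel']).max())
    M=T();p,d=imaging.capture('wrist'); cv2.imwrite(f'pics/{tag}.png',p); np.savez(f'pics/{tag}.npz',p=p,d=d,M=M)
    i=imaging.camera_info('wrist'); W=M@i['T_tool_cam']
    V=np.linalg.inv(W)
    def proj(P):
        c=(V[:3,:3]@np.asarray(P,float).T).T+V[:3,3]; return np.c_[i['fx']*c[:,0]/-c[:,2]+i['cx'],-i['fy']*c[:,1]/-c[:,2]+i['cy']]
    x0,y0,r=0.44,-0.06,0.0005 # grid: row->x, col->y
    src=np.array([[x0,y0,z],[x0+.2,y0,z],[x0+.2,y0+.36,z],[x0,y0+.36,z]])
    g=np.array([[(q[1]-y0)/r,(q[0]-x0)/r] for q in src],np.float32)
    H=cv2.getPerspectiveTransform(proj(src).astype(np.float32),g)
    im=cv2.warpPerspective(p,H,(720,400)); cv2.imwrite(f'pics/{tag}r.png',im[::-1,::-1])
    hsv=cv2.cvtColor(im,cv2.COLOR_BGR2HSV)
    blk=((hsv[...,2]<60)).astype(np.uint8)
    cs,_=cv2.findContours(blk,cv2.RETR_CCOMP,cv2.CHAIN_APPROX_NONE)
    for c in cs:
        (cx,cy),(w,h),a=cv2.minAreaRect(c)
        if min(w,h)*r>.06 and max(w,h)*r<.11: print('rect',round(x0+cy*r,4),round(y0+cx*r,4),round(w*r,4),round(h*r,4),round(a,1))
    # depth of paddle (red)
    h2=cv2.cvtColor(p,cv2.COLOR_BGR2HSV); red=(((h2[...,0]<6)|(h2[...,0]>174))&(h2[...,1]>150)&(h2[...,2]>60)).astype(np.uint8)
    n,l,st,ce=cv2.connectedComponentsWithStats(red)
    for k in range(1,n):
        if st[k,4]<150: continue
        v,u=np.where((l==k)&(d>0)); dd=d[v,u]
        P=np.c_[(u-i['cx'])/i['fx']*dd,-(v-i['cy'])/i['fy']*dd,-dd]; P=P@W[:3,:3].T+W[:3,3]
        print('red',st[k,4],'mean',P.mean(0).round(4),'z pct',np.percentile(P[:,2],[5,50,95]).round(4))
    v,u=np.where((h2[...,0]>22)&(h2[...,0]<33)&(h2[...,1]>180)&(h2[...,2]>150)&(d>0)&(np.arange(400)[:,None]<205)); dd=d[v,u]
    P=np.c_[(u-i['cx'])/i['fx']*dd,-(v-i['cy'])/i['fy']*dd,-dd]; P=P@W[:3,:3].T+W[:3,3]
    print('yellow z',np.percentile(P[:,2],[10,50,90]).round(4))
    for n in ['paddle_left','paddle_right','window_left','window_right']:
        print(n,[(np.round(q['xyz'],4).tolist(),round(q['conf'],2)) for q in imaging.tip_of('wrist',n)[:2]])
E
python3 -c "
import win;win.run('w2')"
```

```text
2.825 [0.51550162 0.11798666 0.29824809] [ 1.79955604e+02  3.16521070e-03 -1.12752200e+01] v 0.3528029565343309
rect 0.557 0.1965 0.0894 0.0809 10.8
rect 0.5576 0.1949 0.0819 0.075 10.6
rect 0.5283 0.0491 0.0895 0.0813 10.9
rect 0.5299 0.0498 0.0815 0.0751 10.8
red 906 mean [0.5603 0.1944 0.1396] z pct [0.1361 0.1398 0.1428]
red 875 mean [0.531  0.0497 0.134 ] z pct [0.1312 0.134  0.1363]
yellow z [0.1482 0.1491 0.1501]
paddle_left [([0.5583, 0.1972, 0.14], 0.9)]
paddle_right [([0.5321, 0.0461, 0.1318], 0.61)]
window_left [([0.3864, 0.5316, -0.0017], 0.33)]
window_right []
```

```bash
ls pics/w2r.png
```

```text
pics/w2r.png
```

View pics/w2r.png

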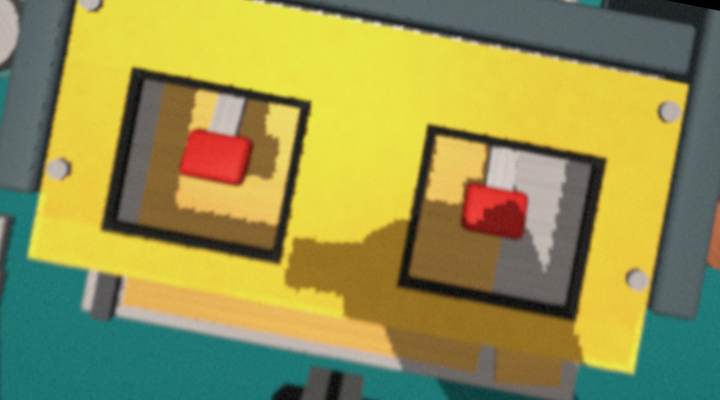

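Run:
```python
from h import *
z=np.load('pics/w2.npz');d=z['d'];i=imaging.camera_info('wrist')
v,u=np.where((d>0)&(d<.27)&(np.arange(400)[:,None]>225)); dd=d[v,u]
P=np.c_[(u-i['cx'])/i['fx']*dd,-(v-i['cy'])/i['fy']*dd,-dd]; C=i['T_tool_cam'];P=P@C[:3,:3].T+C[:3,3]
print('tool z from tip(0.011): n, y range, x max')
for a in np.arange(.015,-.1,-.005):
    m=(P[:,2]<=a)&(P[:,2]>a-.005)
    if m.sum(): q=P[m];print(round(a,3),m.sum(),np.percentile(q[:,1],[1,99]).round(3),np.percentile(q[:,0],[1,99]).round(3))
print(rel([0.529,0.0495,0.20],-10.8)); print(rel([0.557,0.1955,0.20],-10.8))
```

```text
tool z from tip(0.011): n, y range, x max
0.01 63 [-0.007  0.006] [0.009 0.011]
0.005 246 [-0.013  0.012] [0.006 0.012]
-0.0 313 [-0.014  0.013] [0.006 0.012]
-0.005 372 [-0.014  0.013] [0.006 0.012]
-0.01 381 [-0.014  0.013] [0.006 0.012]
-0.015 434 [-0.014  0.013] [0.006 0.012]
-0.02 295 [-0.014  0.013] [0.007 0.012]
-0.025 656 [-0.013  0.011] [-0.011  0.012]
-0.03 795 [-0.027  0.026] [-0.005  0.014]
-0.035 1862 [-0.033  0.032] [-0.01   0.014]
-0.04 2968 [-0.037  0.035] [-0.009  0.014]
-0.045 4266 [-0.039  0.038] [-0.009  0.013]
-0.05 2669 [-0.044  0.043] [-0.009  0.017]
-0.055 3691 [-0.048  0.047] [-0.008  0.018]
-0.06 4718 [-0.052  0.05 ] [-0.001  0.018]
-0.065 5142 [-0.056  0.054] [0.005 0.018]
-0.07 3766 [-0.058  0.057] [0.01  0.018]
-0.075 881 [-0.018  0.017] [0.016 0.018]
(array([0.67 , 1.635, 2.461]), np.float64(-0.09))
(array([ 0.645, -2.082,  2.46 ]), np.float64(-0.09))
```

>>> carry_out --pt "0.4 0.8 0.4 -0.1 255" --pt "0.65 1.5 0.8 -0.1 255" --pt "0.65 1.63 1.4 -0.1 255" --pt "0.65 1.63 2.0 -0.1 255" --pt "0.65 1.63 2.4 -0.1 255"

```text
time: 3.7
ee_pos: [0.5279, 0.0503, 0.2013]
ee_rot: [180.0, 0.0, -10.7]
wrist_force: [-0.5, -0.4, -0.1]
finger_gap: -0.002
```

Run:
```python
from h import *
p,d=imaging.capture('wrist'); cv2.imwrite('pics/w3.png',p);p,d=imaging.capture('side'); cv2.imwrite('pics/s3.png',p)
s=readout.sense();print(s['time'],s['ee_pos'],s['ee_rot'],s['wrist_force'])
print(rel([0.529,0.0495,0.150],-10.8))
```

```text
3.8 [0.52744761 0.0505504  0.20085992] [ 1.79968284e+02  1.39451832e-01 -1.06564262e+01] [ 0.83878839 -0.09255031  0.4764325 ]
(array([0.046, 0.018, 1.271]), np.float64(0.03))
```

View pics/w3.png

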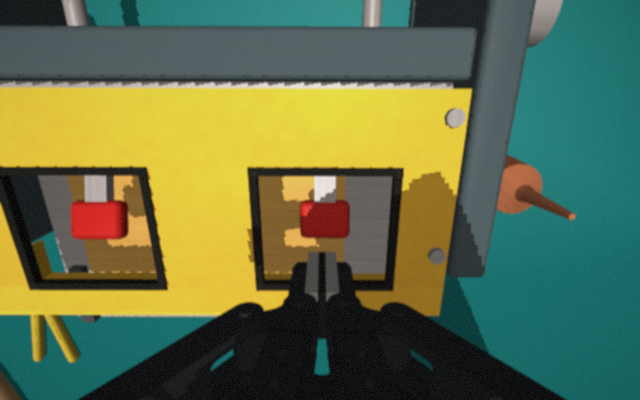

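View pics/s3.png

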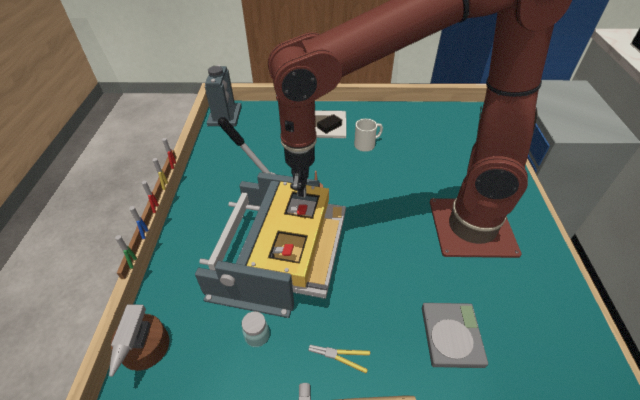

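>>> carry_out --pt "0.03 0.02 0.3 0 255" --pt "0.03 0.02 0.6 0 255" --pt "0.03 0.02 0.9 0 255" --pt "0.03 0.02 1.15 0 255" --pt "0.03 0.02 1.27 0 255"

```text
time: 4.42
ee_pos: [0.529, 0.0499, 0.1507]
ee_rot: [180.0, 0.0, -10.6]
wrist_force: [-0.5, 0.4, 0.4]
finger_gap: 0.001
```

Run:
```python
from h import *
s=readout.sense();print(s['time'],s['ee_pos'],s['ee_rot'],s['wrist_force'])
print(rel([0.529,0.0495,0.128],-10.8))
```

```text
4.425 [0.52903728 0.04990277 0.15071597] [ 1.79995664e+02  4.86173519e-02 -1.06384342e+01] [-0.47577204  0.35801158  0.4236129 ]
(array([0.001, 0.01 , 0.568]), np.float64(0.03))
```

>>> carry_out --pt "0 0 0.15 0 255" --pt "0 0 0.3 0 255" --pt "0 0 0.4 0 255" --pt "0 0 0.5 0 255" --pt "0 0 0.55 0 255"

```text
time: 5.05
ee_pos: [0.5288, 0.0502, 0.1294]
ee_rot: [180.0, 0.1, -10.6]
wrist_force: [-5.9, 1.4, 6.2]
finger_gap: 0.003
```

>>> carry_out --pt "0 0 0.03 0 255" --pt "0 0 0.06 0 255" --pt "0 0 0.09 0 255" --pt "0 0 0.12 0 255" --pt "0 0 0.12 0 255"

```text
time: 5.68
ee_pos: [0.529, 0.0503, 0.127]
ee_rot: [179.9, -0.0, -10.6]
wrist_force: [-17.2, -0.5, 29.4]
finger_gap: 0.004
```

>>> carry_out --pt "0 0 -0.3 0 255" --pt "0 0 -0.8 0 255" --pt "0 0 -1.4 0 255" --pt "0 0 -2.0 0 255" --pt "0 0 -2.2 0 255"

```text
time: 6.3
ee_pos: [0.5302, 0.0499, 0.2141]
ee_rot: [-180.0, -0.1, -10.7]
wrist_force: [-0.6, -0.7, -1.4]
finger_gap: 0.002
```

```bash
python3 -c "
import win;win.run('w4')
print(win.rel([0.557,0.1955,0.21],-10.8))"
```

```text
6.3 [0.5302213  0.0498622  0.21406304] [-1.79968953e+02 -1.49796568e-01 -1.06628885e+01] v 6.487167715393838
rect 0.5569 0.197 0.0909 0.0819 10.9
rect 0.5581 0.1939 0.0782 0.0728 10.8
rect 0.5194 0.0509 0.081 0.0948 10.9
red 1158 mean [0.5308 0.0485 0.1158] z pct [0.1139 0.1159 0.1175]
red 1756 mean [0.5605 0.1929 0.1392] z pct [0.1348 0.1394 0.1426]
yellow z [0.1483 0.1491 0.15  ]
paddle_left [([0.562, 0.1938, 0.1431], 0.6)]
paddle_right [([0.5305, 0.0452, 0.1124], 0.88)]
window_left []
window_right []
(array([ 0.018, -3.711,  0.04 ]), np.float64(0.03))
```

View pics/w4.png

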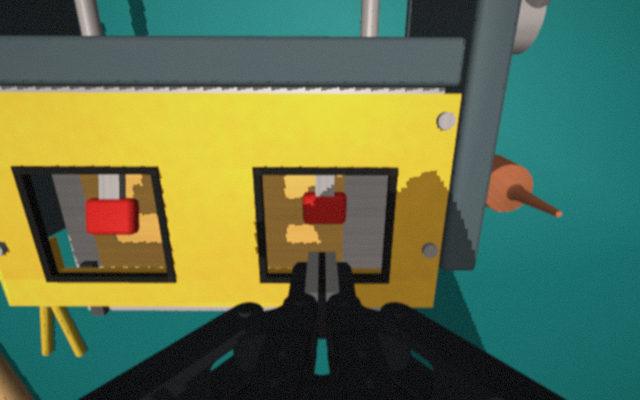

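Right paddle is now at 116 mm, its fully-down height; in the picture it sits lower, at pixel (324,208). Next, the left window.

>>> carry_out --pt "0 -1.2 0 0 255" --pt "0 -2.4 0 0 255" --pt "0.01 -3.4 0 0 255" --pt "0.01 -3.7 0.2 0 255" --pt "0.01 -3.7 0.4 0 255"

```text
time: 7.18
ee_pos: [0.5566, 0.1954, 0.1953]
ee_rot: [180.0, 0.1, -10.6]
wrist_force: [-0.0, -0.6, 0.3]
finger_gap: -0.003
```

Run:
```python
from h import *
p,d=imaging.capture('wrist'); cv2.imwrite('pics/w5.png',p)
s=readout.sense();print(s['time'],s['ee_pos'],s['ee_rot'],s['wrist_force'])
print(rel([0.557,0.1955,0.155],-10.8))
```

```text
7.225 [0.55631388 0.19387703 0.19418358] [ 1.79894487e+02  1.47078702e-01 -1.06714014e+01] [-0.51766416 -0.92116623 -1.26330319]
(array([ 0.012, -0.045,  0.979]), np.float64(0.03))
```

View pics/w5.png

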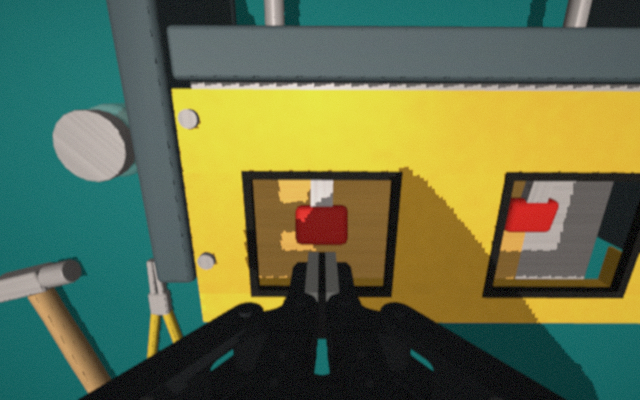

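The fingers are centred on the left window, with the paddle at pixel (322,225).

>>> carry_out --pt "0 -0.02 0.3 0 255" --pt "0 -0.02 0.6 0 255" --pt "0 -0.02 0.85 0 255" --pt "0 -0.02 0.98 0 255" --pt "0 -0.02 1.05 0 255"

```text
time: 7.85
ee_pos: [0.5572, 0.196, 0.1545]
ee_rot: [-180.0, 0.0, -10.6]
wrist_force: [-0.4, -0.1, 0.0]
finger_gap: -0.002
```

Run:
```python
from h import *
s=readout.sense();print(s['time'],s['ee_pos'],s['ee_rot'],s['wrist_force'])
print(rel([0.557,0.1955,0.128],-10.8))
```

```text
7.85 [0.55718211 0.19600447 0.15448235] [-1.79998867e+02  7.44334552e-03 -1.06494428e+01] [-0.37215191 -0.09878661  0.00854978]
(array([-0.002,  0.013,  0.662]), np.float64(0.03))
```

>>> carry_out --pt "0 0 0.15 0 255" --pt "0 0 0.3 0 255" --pt "0 0 0.45 0 255" --pt "0 0 0.57 0 255" --pt "0 0 0.64 0 255"

```text
time: 8.48
ee_pos: [0.5566, 0.1968, 0.1293]
ee_rot: [-180.0, 0.0, -10.6]
wrist_force: [-5.4, 0.4, 7.4]
finger_gap: -0.001
```

>>> carry_out --pt "0 0 0.03 0 255" --pt "0 0 0.06 0 255" --pt "0 0 0.08 0 255" --pt "0 0 0.1 0 255" --pt "0 0 0.1 0 255"

```text
time: 9.1
ee_pos: [0.5567, 0.1969, 0.1272]
ee_rot: [180.0, -0.0, -10.6]
wrist_force: [-11.3, -2.2, 21.4]
finger_gap: 0.0
```

>>> carry_out --pt "0 0 -0.3 0 255" --pt "0 0 -0.8 0 255" --pt "0 0 -1.5 0 255" --pt "0 0 -2.5 0 255" --pt "0 0 -3.5 0 255"

```text
time: 9.72
ee_pos: [0.5573, 0.196, 0.2674]
ee_rot: [-180.0, -0.0, -10.6]
wrist_force: [0.7, 0.1, -0.1]
finger_gap: 0.003
```

>>> carry_out --pt "-0.5 1 -0.5 0 255" --pt "-0.5 1.9 -0.5 0 255" --pt "-0.5 1.9 -0.5 0 255" --pt "-0.5 1.9 -0.5 0 255" --pt "-0.5 1.9 -0.5 0 255"

```text
time: 10.35
ee_pos: [0.5235, 0.1262, 0.2852]
ee_rot: [-180.0, 0.0, -10.6]
wrist_force: [-0.6, 0.2, 0.3]
finger_gap: -0.003
```

```bash
python3 -c "
import win;win.run('w6')
from h import *
p,d=imaging.capture('side');cv2.imwrite('pics/s6.png',p)
p,d=imaging.capture('top');cv2.imwrite('pics/t6.png',p)"
```

```text
10.35 [0.52350253 0.12624674 0.28523784] [-1.79962598e+02  1.11910785e-02 -1.05539369e+01] v 0.19541030153657396
rect 0.5568 0.1965 0.0897 0.0814 11.0
rect 0.5577 0.1948 0.0817 0.0746 10.9
rect 0.5283 0.049 0.0898 0.0817 10.9
rect 0.5301 0.0501 0.0816 0.0745 10.8
red 754 mean [0.5583 0.1946 0.1159] z pct [0.1137 0.116  0.1179]
red 780 mean [0.5302 0.0502 0.1157] z pct [0.1135 0.1158 0.1175]
yellow z [0.1482 0.1491 0.15  ]
paddle_left [([0.557, 0.1974, 0.1175], 0.65)]
paddle_right [([0.5305, 0.0474, 0.111], 0.83)]
window_left []
window_right [([0.3839, 0.528, -0.0007], 0.35)]
```

View pics/w6.png

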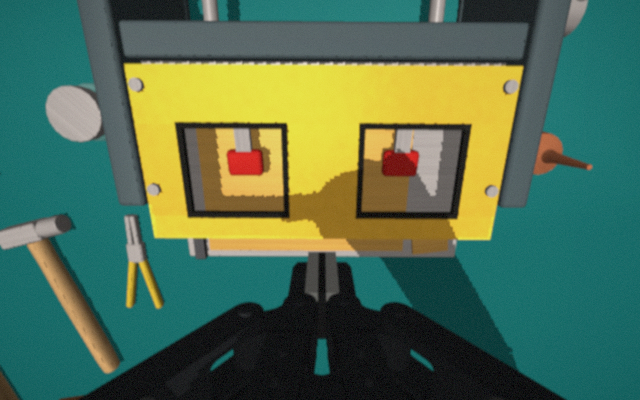

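View pics/s6.png

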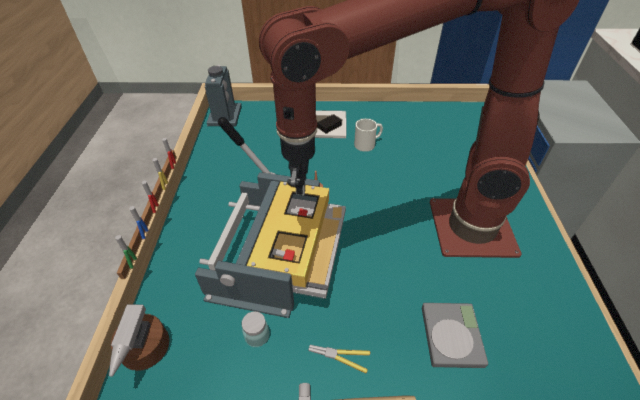

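Both paddles measure 116 mm, at pixels (245,162) and (400,162). The sheet, jar, oiler, pliers and hammer look unmoved and the fingers are clear, so I'm handing in.

```bash
python3 -c "
from h import *
print(workorder.sign_off())"
```

```text
the job is handed in; nothing more can be done
None
```

I pressed both hold-down levers down to their stops with the shut fingers, right one first, then drew the fingers out and handed the job in at about 10.7 s.

- **Levers:** each push ended against a firm stop, about 29 N on the right and 21 N on the left. They need 5 to 6 N to move. After I withdrew, both paddle tops measured 116 mm above the bench, which is the fully-down height, and they stayed there.
- **Guard:** there was no sign of contact. The readings stayed near zero until the fingers met each paddle. While pressing there was also a sideways force of up to 17 N towards the robot, which I put down to the sloping paddle. The arm's own force reading can't tell guard contact from paddle contact.
- **Sheet and loose things:** I compared these only by eye in the before and after pictures and saw no shift; I did not measure them.
- **Disagreements:** from the wrist camera the networks missed the windows or reported them far off. I used window positions measured from the trim edges instead, which agreed with the given sizes and the 150 mm spacing. The network's height for the right paddle read 111 mm, against 116 mm from the depth image.

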